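Clamp the edge bar on the gel tray and hold the cam at full lift

ROBOT

A 6-joint arm with a two-finger parallel gripper is mounted at the origin on the work surface. World frame = base frame: x ahead of the robot, y to its left, z up, the work surface at z = 0. Lengths are in m, angles in rad, forces in N, time in s.
With the tool pointing down it reaches from about 0.3 to 0.825 m from the base axis. Payload 5.4 kg.
Tool frame: the origin (TCP) lies at the very end of the fingers, on their centre line; the grasp point (between the pads) lies 19 mm behind it; z points along the fingers, y is the line along which they close (so a half turn about z gives the same grasp; the last joint's range is limited). The gripper opens to 92 mm and grips with 3 to 60 N. Pads are 20 mm wide; open, the fingers measure 128 mm over their backs; the gripper's body (75 mm by 189 mm) begins 69 mm behind the grasp point.
Start: joints at [1.037, 0.158, 1.597, -0, 1.386, -0.21], TCP at [0.183, 0.545, 0.215] pointing down, gripper open.
Joint ranges: [-2.91, 2.91], [-0.94, 2.29], [0.18, 2.7], [-1.29, 4.43], [0.17, 2.64], [-3, 3]. Speed limits (rad/s): [2.57, 2.57, 3.14, 3.14, 3.14, 3.14].

INTERFACE

Orientations are given as a rotation vector (axis times angle).
In Python, from workcell import bot gives the robot as it stands. Calls block until the motion is done:
- bot.goto(position, orientation): joint-space move of the TCP to a pose.
- bot.line_to(position, rot=None, max_speed=0.15): straight line of the TCP; rot=None keeps the orientation; max_speed is the mean speed in m/s.
- bot.set_joints(angles): joint-space move.
- bot.set_gripper(opening, newtons=None): opening from 0.0 (shut) to 1.0 (fully open); newtons is the grip in N (None keeps the last); returns when the fingers have stopped.
- bot.hold(seconds).
- bot.inverse_kinematics(position, orientation): joint angles nearest the present ones, or None.
- bot.read_camera(name): name is "scene" or "top" or "wrist"; returns a dict with "pixels" (480x640x3 uint8, blue, green, red), "fx", "fy", "cx", "cy" (pixels), "R" (3x3) and "t" (3): a world point X has camera coordinates R X + t. Camera axes: x right, y down, z forward; pixel columns grow to the right and rows downward; lengths in m; the calibration is good to about 2 mm. The wrist camera is an equidistant fisheye: a pixel r from the principal point sees the ray r / f radians off the axis. A picture is of the moment at which its call begins. There is no depth.
A pose or a line that the arm cannot do raises bot.MotionError and nothing moves.
- bot.job_done(): hands the job in; it is judged then, once.
Readings, each from a call of its own:
- bot.current_clock(): time.
- bot.current_joints(): joint angles.
- bot.current_joint_vel(): joint speeds.
- bot.current_effort(): joint torques, N m.
- bot.current_ee_pos(): TCP position.
- bot.current_tool_rot(): TCP orientation.
- bot.current_contact_force(): force on the tool from outside, world axes, zero at the start.
- bot.current_ft_torque(): the same for the moment, N m.
- bot.current_opening(): opening from 0.0 (shut) to 1.0 (fully open).
- bot.current_grip_force(): force on a finger pad.
Only numpy, scipy, OpenCV 4.12 (cv2) and the standard library are available. Lean on these libraries where they do the work, as an engineer would, in place of code of your own. Each camera call takes 0.05 s, during which the arm holds its last target. There are 200 camera calls.

TASK

Close the open side of the gel tray for casting: lay the loose aluminium bar on the casting bed with its long side flush against the tray's open edge, centred so that it covers the whole edge, and let go of it. Then, by its upright grip, swing the cam lever round to its highest lift, where the handle points straight away from the tray and the pad presses the bar against it. The lever springs back if let go, so finish while still holding it there; leave the tube rack, the bottle and the comb alone.

Things in the scene. Friction and masses are not known exactly. Their poses are not given: they have to be found in the camera images.
- bed: Fixed dark steel plate 240 (x) x 265 (y) x 12 mm; place and yaw vary. Origin at bench level, 140 mm from its -y side. On its -y half a pale tray, 130 (x) x 100 (y) mm, floor 6 mm thick, its +y side open, the other walls topping out 30 mm above the bench. On its +y half a sliding jaw with a rubber pad between guides (84 mm wide over all, up to 34 mm above the bench) and the cam lever.
- tray_edge (a point): Middle of the tray's open edge, on the bed's top (12 mm above the bench). Bed axes: x along the edge, +y out of the tray towards the pad, z up. The bar is flush when it rests on the bed with its long side on the plane y = 0, its middle at y = 12 mm. The pad's face is at y = 38 mm with the lever at 0, 33.5 mm at 0.25 rad.
- edge_bar: Loose aluminium bar 160 (x) x 24 (y) x 20 mm high, about 0.24 kg, with a grip rib on the middle of its top: 50 (x) x 12 (y) mm, from 20 to 48 mm above the bar's underside. Same either way round. Origin at the centre of the underside, x along its length. Starts on the bench, left or right of the bed, rib up.
- cam_lever (a joint): Lever angle, rad, growing clockwise seen from above. 0: handle along bed -x, parallel to the tray edge (starts at 0 to 0.25). Highest lift: 1.571, handle along bed +y, straight away from the tray; it turns on to 2.2, the lift falling again. Lift = 18 mm x sin(angle); at the top the sprung pad presses a flush bar with about 6 N. About 4 N at the grip turns it; let go, it springs back to about 0.6.
- cam_pivot (a point): On the lever's upright pivot axis, 42 mm above the bench (top of the lever arm). Axes are the bed's.
- handle: The lever's arm with its upright round black grip, 18 mm in diameter and 40 mm tall (from 42 to 82 mm above the bench), 90 mm from the pivot. Origin on the grip's axis at its foot (top of the arm, 42 mm above the bench); x points along the arm towards the pivot, z up.
- pad: Black rubber pad on the jaw, 60 (x) x 16 (y) x 18 mm high, which presses on the bar. Its axes are the bed's; its pressing face looks to -y and lies 8 mm from its origin along +y.
- tube_rack: Bystander: white rack 130 x 75 mm with six blue-capped tubes, 107 mm high, loose, on the other side of the bed from the bar. Origin at the centre of its underside.
- reagent_bottle: Bystander: bottle 70 mm in diameter, 130 mm high, loose, far left of the bed. Origin at the centre of its underside.
- gel_comb: Bystander: flat white comb about 130 x 40 x 6 mm, loose, lying far right of the bed. Origin at the centre of its back strip's underside.

How it is judged:
By the outcome, as a careful person would: the job done as asked, in the order asked, and still so for the second after the job is handed in, while the arm keeps its last pose, push and grip.
It also fails if it takes over 61 s, if anything falls off the work surface, if the arm or the gripper's body presses on something with over 40 N, if the wrist force passes 120 N, or if a joint passes its speed limit or range.

## Working session

There is one attempt and no reset: what is moved stays moved. The work goes in short steps, each a Python script; the robot and the scene stay as the last script left them, time stands still between calls to the robot, and variables do not carry over. Pictures are saved under pics/ and viewed, at most 10 in all, crops included, and the job is handed in when it is done.

```bash
ls; mkdir -p pics; cat > h.py <<'E'
import numpy as np, cv2
from workcell import bot
from scipy.spatial.transform import Rotation as Rn
def ray(c,u,v):
    R=np.array(c["R"]);t=np.array(c["t"])
    d=np.array([(u-c["cx"])/c["fx"],(v-c["cy"])/c["fy"],1.])
    return -R.T@t, R.T@d
def onz(c,u,v,z):
    o,d=ray(c,u,v); return o+d*(z-o[2])/d[2]
def proj(c,X):
    p=np.array(c["R"])@np.array(X)+np.array(c["t"]); return c["fx"]*p[0]/p[2]+c["cx"],c["fy"]*p[1]/p[2]+c["cy"]
def down(yaw):  # tool pointing down, tool x at yaw: tool y = close line
    return (Rn.from_euler('z',yaw)*Rn.from_euler('x',np.pi)).as_rotvec()
E
python3 - <<'E'
from h import *
for n in("top","scene"):
    c=bot.read_camera(n); cv2.imwrite(f"pics/{n}0.png",c["pixels"]); print(n,c["fx"],-np.array(c["R"]).T@np.array(c["t"]),np.round(c["R"],3).tolist())
print(bot.current_tool_rot(),bot.current_clock())
E
```

```text
pics
top 460.8225388128322 [0.40506843 0.018763   1.17982697] [[-0.026, -0.999, 0.023], [-0.991, 0.023, -0.134], [0.133, -0.027, -0.991]]
scene 494.53184183328307 [ 1.26702815 -0.07027946  0.9217214 ] [[0.062, 0.998, 0.016], [0.778, -0.038, -0.627], [-0.625, 0.051, -0.779]]
[-5.06252681e-01 -3.09992908e+00  2.46378177e-03] 0.1
```

View pics/top0.png

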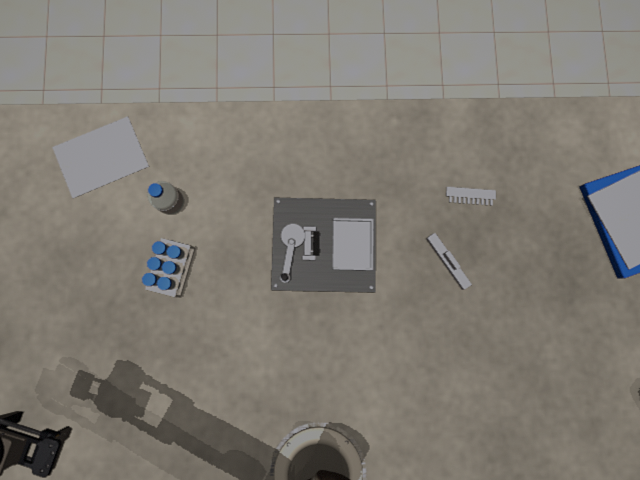

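View pics/scene0.png

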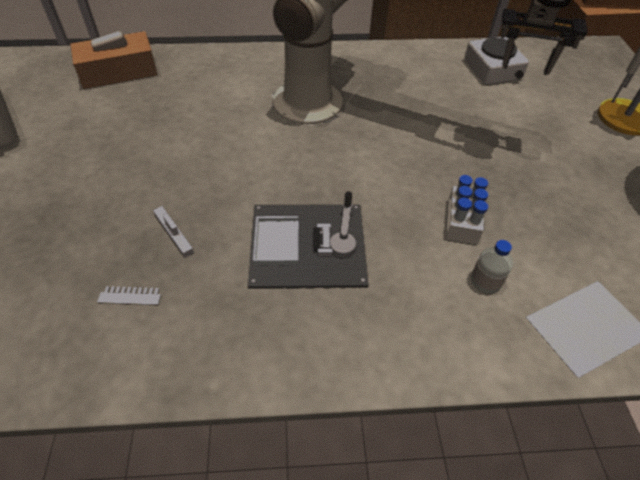

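The top view shows the bed at (272–376, 197–292) with its lever pivot at (291,235) and grip at (285,277), the tray opening to the left at column ~333, and the bar on the right at (449,261). The scene view agrees: rack and bottle are left, comb is right. I'll measure coarsely, then look from close by.

```bash
python3 - <<'E'
from h import *
c=bot.read_camera("top"); g=cv2.cvtColor(c["pixels"],cv2.COLOR_BGR2GRAY)
for n,uv,z in [("bed corners",[(277,201),(371,203),(371,287),(276,287)],.012),("edge",[(333,219),(333,270)],.03),("pivot",[(291,235)],.042),("grip",[(285,277)],.06)]:
    for p in uv: print(n,np.round(onz(c,*p,z),4))
roi=g[225:297,418:478]; m=(roi>120).astype(np.uint8)
cs=max(cv2.findContours(m,0,1)[0],key=cv2.contourArea); r=cv2.minAreaRect(cs); b=cv2.boxPoints(r)+[418,225]
print(r)
B=np.array([onz(c,*p,.02) for p in b]); print(np.round(B,4)); bc=B.mean(0)
e=max([B[1]-B[0],B[2]-B[1]],key=np.linalg.norm); yaw=np.arctan2(e[1],e[0]); print("bar",bc,np.degrees(yaw),np.linalg.norm(e))
# look from above the bed/bar
for yw in (yaw,yaw+np.pi,0,np.pi):
    for P in ([bc[0],bc[1],.25],[.48,.05,.3]): print(np.degrees(yw),bot.inverse_kinematics(P,down(yw)))
E
```

```text
bed corners [0.6693 0.0884 0.012 ]
bed corners [ 0.659  -0.1548  0.012 ]
bed corners [ 0.4422 -0.1458  0.012 ]
bed corners [0.4482 0.0941 0.012 ]
edge [ 0.6157 -0.0537  0.03  ]
edge [ 0.4863 -0.0498  0.03  ]
pivot [0.5752 0.0531 0.042 ]
grip [0.47   0.0689 0.06  ]
((36.92231369018555, 35.513736724853516), (69.8755874633789, 22.00275230407715), 58.172550201416016)
[[ 0.5665 -0.294   0.02  ]
 [ 0.5955 -0.3441  0.02  ]
 [ 0.4413 -0.4283  0.02  ]
 [ 0.4134 -0.3786  0.02  ]]
bar [ 0.50419949 -0.36126909  0.02      ] -151.36437266888268 0.17565200844324746
-151.36437266888268 [-8.16255532e-01  2.53759155e-01  1.41696964e+00 -4.44089210e-16
  1.47086386e+00 -2.88683784e+00]
-151.36437266888268 [-0.14728472 -0.13144352  1.72263191  0.          1.55040426 -2.21786702]
28.63562733111733 [-8.16255532e-01  2.53759155e-01  1.41696964e+00 -4.44089210e-16
  1.47086386e+00  2.54754815e-01]
28.63562733111733 [-1.47284717e-01 -1.31443521e-01  1.72263191e+00 -4.44089210e-16
  1.55040426e+00  9.23725629e-01]
0.0 [-8.16255532e-01  2.53759155e-01  1.41696964e+00 -4.44089210e-16
  1.47086386e+00  7.54540795e-01]
0.0 [-1.47284717e-01 -1.31443521e-01  1.72263191e+00 -4.44089210e-16
  1.55040426e+00  1.42351161e+00]
180.0 [-0.81625553  0.25375915  1.41696964  0.          1.47086386 -2.38705186]
180.0 [-0.14728472 -0.13144352  1.72263191  0.          1.55040426 -1.71808104]
```

```bash
python3 - <<'E'
from h import *
import pickle
bot.goto([.52,-.0,.32],down(-.03)); bot.hold(.3)
c=bot.read_camera("wrist"); print({k:c[k] for k in("fx","fy","cx","cy")}, -np.array(c["R"]).T@np.array(c["t"]),np.round(c["R"],3).tolist())
pickle.dump(c,open("w1.pkl","wb")); cv2.imwrite("pics/w1.png",c["pixels"])
bot.goto([.504,-.361,.22],down(.5)); bot.hold(.3)
c=bot.read_camera("wrist"); pickle.dump(c,open("w2.pkl","wb")); cv2.imwrite("pics/w2.png",c["pixels"])
print(bot.current_clock())
E
```

```text
{'fx': 371.64829954431775, 'fy': 371.64829954431775, 'cx': 316.08938032932645, 'cy': 235.6289396136087} [ 0.59631957 -0.00249528  0.49061704] [[-0.029, -1.0, -0.001], [-0.961, 0.028, 0.275], [-0.275, 0.009, -0.961]]
4.5667
```

View pics/w1.png

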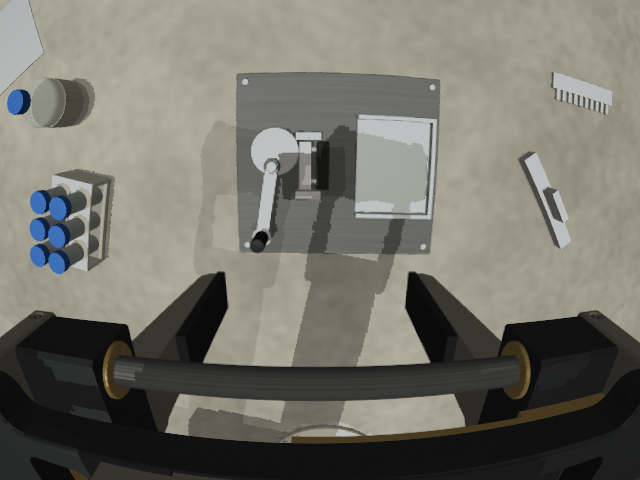

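View pics/w2.png

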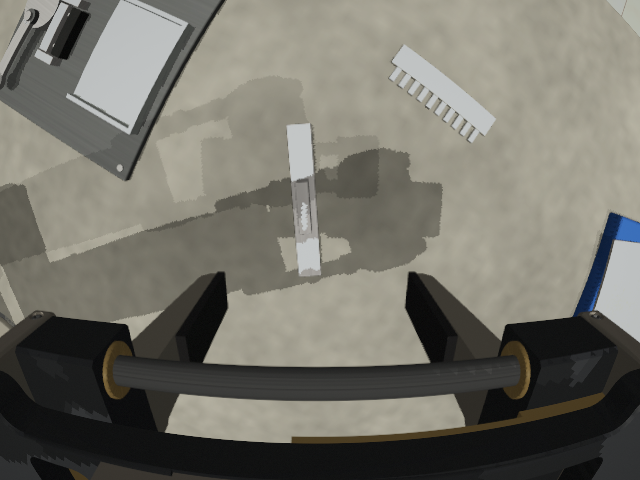

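w1: bed at (237–440, 73–253), tray open edge near column 357 (rows 115–217), pivot disc (275,150), grip (260,241). w2: bar from (299,125) to (310,275) with the rib at ~(304,207). I'll enlarge both in one picture for exact pixels.

```bash
cat >> h.py <<'E'
def wz(c,u,v,z):
    K=np.array([[c["fx"],0,c["cx"]],[0,c["fy"],c["cy"]],[0,0,1.]])
    p=cv2.fisheye.undistortPoints(np.array([[[u,v]]],float),K,np.zeros(4))[0,0]
    R=np.array(c["R"]);o=-R.T@np.array(c["t"]);d=R.T@np.array([*p,1.]); return o+d*(z-o[2])/d[2]
E
python3 - <<'E'
from h import *
import pickle
a=pickle.load(open("w1.pkl","rb"))["pixels"][100:260,240:380]; b=pickle.load(open("w2.pkl","rb"))["pixels"][115:285,270:340]
A=cv2.resize(a,None,fx=3.5,fy=3.5,interpolation=cv2.INTER_CUBIC); B=cv2.resize(b,None,fx=3.5,fy=3.5,interpolation=cv2.INTER_CUBIC)
o=np.zeros((595,740,3),np.uint8); o[:A.shape[0],:A.shape[1]]=A; o[:B.shape[0],495:495+B.shape[1]]=B
cv2.imwrite("pics/z.png",o)
E
```

```text
(no output)
```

View pics/z.png

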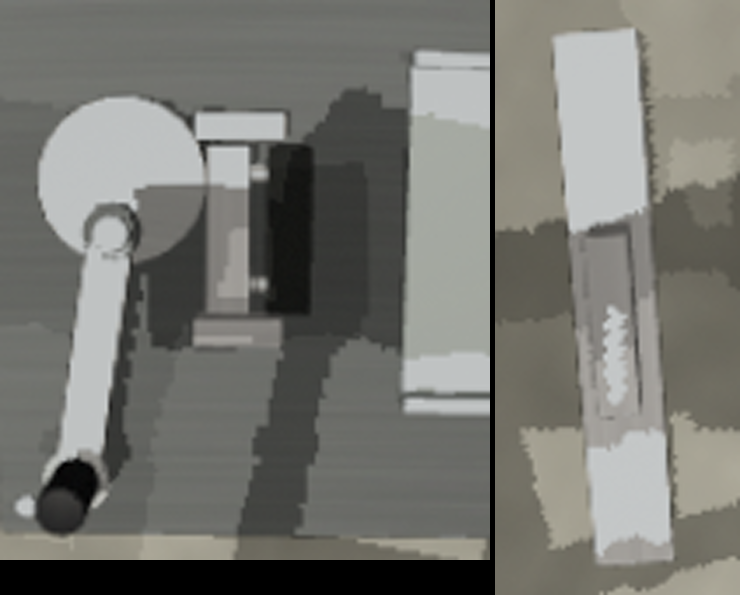

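```bash
python3 - <<'E'
from h import *
import pickle
c1=pickle.load(open("w1.pkl","rb"));c2=pickle.load(open("w2.pkl","rb"));ct=None
f1=lambda x,y,z:wz(c1,240+(x+.5)/3.5-.5,100+(y+.5)/3.5-.5,z)
f2=lambda x,y,z:wz(c2,270+(x-494.5)/3.5-.5,115+(y+.5)/3.5-.5,z)
q=np.array([f2(553,37,.02),f2(636,30,.02),f2(672,557,.02),f2(597,563,.02)])
e=(q[0]+q[1]-q[2]-q[3])/2
print("bar",q.mean(0),"yaw",np.arctan2(e[1],e[0]),"len",np.linalg.norm(e),"w",np.linalg.norm(q[0]-q[1]),np.linalg.norm(q[2]-q[3]))
r=[f2(*p,.048) for p in((585,236),(627,233),(640,412),(598,417))]; print("rib",np.mean(r,0))
a,b=f1(414,52,.03),f1(404,412,.03); e=a-b
print("edge",(a+b)/2,np.linalg.norm(e),np.arctan2(e[1],e[0]))
a2,b2=f1(411,90,.018),f1(403,390,.018); d=a2-b2; print("floor edge",a2,b2,np.arctan2(d[1],d[0]))
C=[wz(c1,*p,.012) for p in((245,82),(433,87),(423,247),(247,244))]
print("screws",np.round(C,4).tolist(),np.mean(C,0), np.arctan2(*(C[0]-C[3])[[1,0]]),np.arctan2(*(C[0]-C[1])[[1,0]])-np.pi/2)
for z in(.042,.048,.054): print("pivot",f1(110,233,z))
print("arm axis end", f1(82,455,.042))
print("grip top",f1(62,510,.082)," foot", f1(82,470,.042)); print("pad face",f1(312,150,.03),f1(310,313,.03))
E
```

```text
bar [ 0.50303132 -0.34663008  0.02      ] yaw 0.568556001059824 len 0.1580643308563594 w 0.023463428705825105 0.02313799559994414
rib [ 0.50326927 -0.34688012  0.048     ]
edge [ 0.55217246 -0.05140289  0.03      ] 0.12993543264154403 -0.040188020914271164
floor edge [ 0.60376172 -0.05397339  0.018     ] [ 0.49285551 -0.04965846  0.018     ] -0.038886537396418897
screws [[0.6661, 0.0867, 0.012], [0.6565, -0.1565, 0.012], [0.4385, -0.1463, 0.012], [0.4501, 0.0964, 0.012]] [ 0.55280579 -0.02991908  0.012     ] -0.045031655652351885 -0.03957438314969397
pivot [0.55686646 0.05350332 0.042     ]
pivot [0.55739412 0.05275437 0.048     ]
pivot [0.55792178 0.05200542 0.054     ]
arm axis end [0.4776478  0.06803465 0.042     ]
grip top [0.46955217 0.06979093 0.082     ]  foot [0.47205263 0.06841453 0.042     ]
pad face [ 0.58284171 -0.0173788   0.03      ] [ 0.52457689 -0.01526496  0.03      ]
```

```bash
cat >> h.py <<'E'
YB=-.040; ED=np.array([.5522,-.0514,.012]); PV=np.array([.5573,.0530,.042])
RB=Rn.from_euler('z',YB).as_matrix()
bed=lambda x,y,z: ED+RB@np.array([x,y,z-.012])   # z is above bench
E
python3 - <<'E'
from h import *
import pickle
bot.set_gripper(.6,30)
bot.goto([.5031,-.3467,.10],down(.5686)); bot.line_to([.5031,-.3467,.025],max_speed=.08)
print("f",bot.current_contact_force()); bot.set_gripper(0,30)
print(bot.current_opening(),bot.current_grip_force(),bot.current_contact_force())
bot.line_to([.5031,-.3467,.12]); print(bot.current_opening(),bot.current_contact_force())
bot.goto(bed(0,.016,.12),down(YB)); bot.hold(.3)
c=bot.read_camera("wrist"); pickle.dump(c,open("w3.pkl","wb")); cv2.imwrite("pics/w3.png",c["pixels"])
print(bot.current_clock(),bot.current_contact_force(),bot.current_joints())
E
```

```text
f [ 0.50905456  0.29878064 -0.06820009]
0.13013182571175325 29.986342191696167 [ 0.52318099 -1.07389671 -1.01616593]
0.13025269909412673 [-0.02190098  0.18157476 -2.72691342]
9.9583 [-0.23484584  0.76215492 -2.450893  ] [-2.83124586e-01  1.96318296e-01  1.74878892e+00 -6.17898015e-05
  1.19644626e+00  1.32854356e+00]
```

View pics/w3.png

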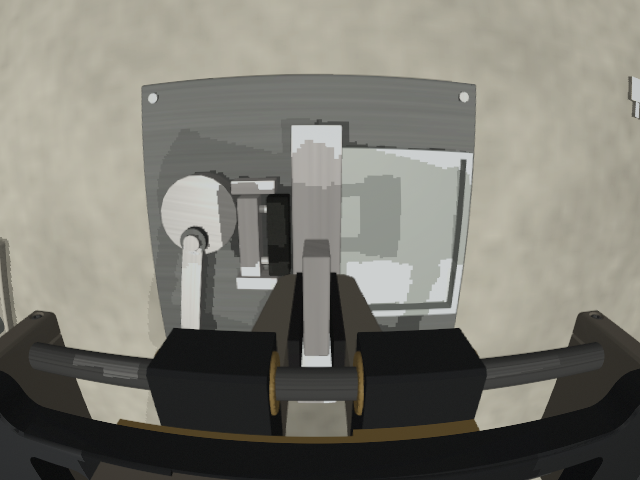

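The bar is held square to the tray (far end at (292–341,125), rib at (316,240)), clear of the pad. Lowering, then a guarded push to the edge.

```bash
python3 - <<'E'
from h import *
import pickle
c=pickle.load(open("w3.pkl","rb"))
q=[RB.T@(wz(c,u,125,.115)-bed(0,0,0)) for u in(292,341)]; print("far end in bed frame",q)
dx=.080-np.mean(q,0)[0]; print("dx",dx)
dx=float(np.clip(dx,-.004,.004))
bot.line_to(bed(dx,.0155,.045)); f0=np.array(bot.current_contact_force()); print(f0)
z=.045
while z>.033:
    z-=.001; bot.line_to(bed(dx,.0155,z),max_speed=.02); f=np.array(bot.current_contact_force())-f0
    if f[2]>4: break
print("z",z,f); z+=.0005
y=.0155
while y>.006:
    y-=.0005; bot.line_to(bed(dx,y,z),max_speed=.02); f=RB.T@(np.array(bot.current_contact_force())-f0)
    print(round(y,4),np.round(f,1),np.round(RB.T@(np.array(bot.current_ee_pos())-ED),4)[:2])
    if f[1]>6: break
print(bot.current_clock())
c=bot.read_camera("wrist"); pickle.dump(c,open("w4.pkl","wb")); cv2.imwrite("pics/w4.png",c["pixels"])
E
```

```text
far end in bed frame [array([0.07984436, 0.02598494, 0.115     ]), array([0.07982996, 0.00312888, 0.115     ])]
dx 0.00016284197016756818
[ 0.55887441  0.2870721  -2.59776734]
z 0.03599999999999999 [-4.59608082  0.42636526  8.08603779]
0.015 [-3.3 -0.1  5.8] [0.0004 0.015 ]
0.0145 [-2.5  2.5  8.2] [0.0004 0.0149]
0.014 [-3.3  3.3  8.2] [0.0004 0.0147]
0.0135 [-2.4  4.   7.9] [0.0006 0.0143]
0.013 [-1.8  4.8  7.2] [0.0007 0.0137]
0.0125 [-0.9  4.6  8.4] [0.0008 0.013 ]
0.012 [-0.5  4.2  7.9] [0.0008 0.0124]
0.0115 [-0.3  4.3  7.8] [0.0008 0.012 ]
0.011 [-0.3  7.3  8.1] [0.0008 0.012 ]
15.1083
```

View pics/w4.png

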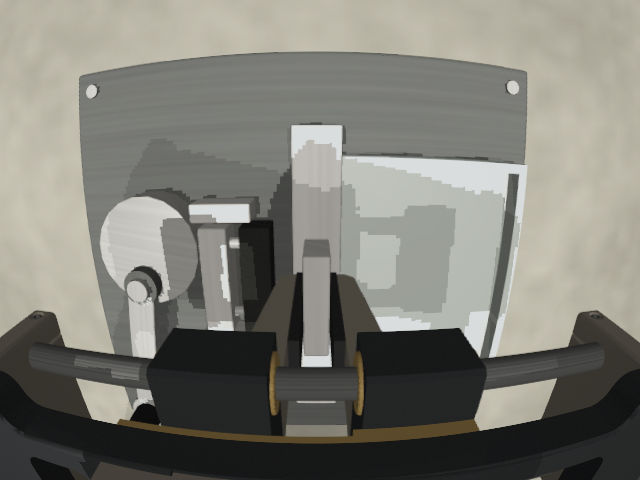

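Contact stopped the bar at y = 12.0 mm, i.e. flush; w4 shows it lying along the tray edge at column ~342, far end at row 125. Let go, retreat and check.

```bash
python3 - <<'E'
from h import *
import pickle
bot.line_to(bed(.0008,.0116,.037),max_speed=.02)
bot.set_gripper(.33,10); print(bot.current_contact_force(),bot.current_opening())
p=np.array(bot.current_ee_pos()); bot.line_to(p+[0,0,.13]); print(p, bot.current_contact_force())
bot.goto(bed(-.06,.06,.22),down(YB)); bot.hold(.2)
c=bot.read_camera("wrist"); pickle.dump(c,open("w5.pkl","wb")); cv2.imwrite("pics/w5.png",c["pixels"]); print(bot.current_clock())
cv2.imwrite("pics/w5z.png",cv2.resize(c["pixels"][40:340,120:520],None,fx=2,fy=2,interpolation=cv2.INTER_CUBIC))
E
```

```text
[-0.59935395  0.25274559 -0.23112794] 0.3295478799810269
[ 0.55343986 -0.04013671  0.03690089] [0.85510774 0.3580683  0.19743223]
17.6
```

View pics/w5z.png

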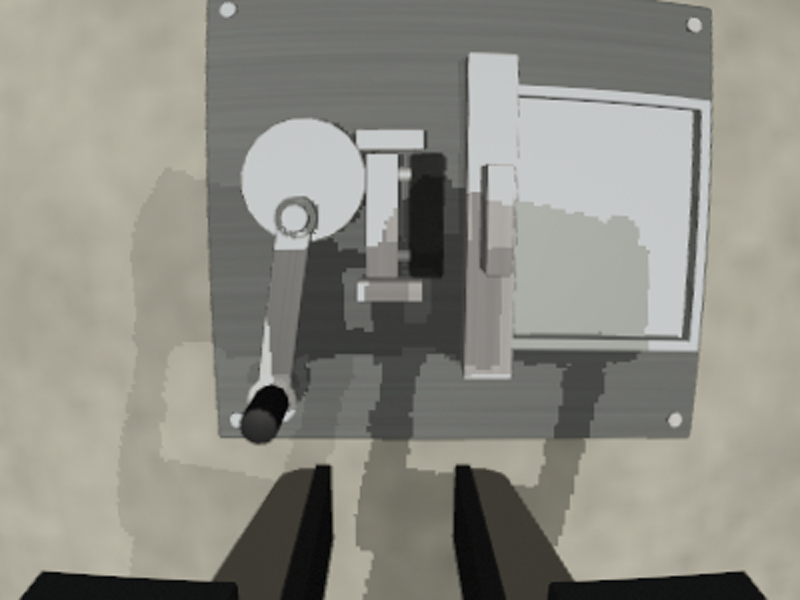

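Bar rests flush and centred (ends at rows 52 and 378, tray side 88–350); lever cap (293,217), grip top (260,424). Next I grip the lever and swing it.

```bash
python3 - <<'E'
from h import *
import pickle
c=pickle.load(open("w5.pkl","rb")); f=lambda x,y,z:wz(c,120+(x+.5)/2-.5,40+(y+.5)/2-.5,z)
B=lambda X:np.round(RB.T@(X-ED),4)[:2]
print("bar ends",B(f(518,54,.032)),B(f(511,378,.032)),"tray",B(f(515,86,.03)),B(f(510,351,.03)))
print("cap",B(f(293,217,.048)),"grip top",B(f(260,425,.082)),"foot",B(f(270,398,.042)))
g=(f(260,425,.082)+f(270,398,.042))/2; pv=f(293,217,.048); d=RB.T@(g-pv)
th=np.arctan2(d[1],-d[0]); print("theta",th,np.hypot(*d[:2]))
for t in (th,.8,1.571):
    P=bed(*(RB.T@(PV-ED))[:2]+.09*np.array([-np.cos(t),np.sin(t)]),.048); print(P,bot.inverse_kinematics(P,down(YB-t+np.pi)))
E
```

```text
bar ends [ 0.0805 -0.0005] [-0.0795 -0.0001] tray [0.0648 0.0007] [-0.066   0.0006]
cap [0.0013 0.1048] grip top [-0.0874  0.1176] foot [-0.0869  0.1195]
theta 0.15503255328931548 0.08951384336941792
[0.46900628 0.07044186 0.048     ] [-0.10650533  0.10621351  2.01326828  0.          1.02211086 -1.4822691 ]
[0.49722835 0.12001788 0.048     ] [ 2.37068998e-04  1.96780010e-01  1.91015164e+00  0.00000000e+00
  1.03466100e+00 -7.30559258e-01]
[0.56091736 0.14292727 0.048     ] [ 4.08516537e-02  3.52346730e-01  1.71657494e+00 -4.44089210e-16
  1.07267098e+00  8.10553269e-02]
```

```bash
cat >> h.py <<'E'
PB=np.array([.0010,.1045])
def hp(t,z=.048): return bed(*(PB+.09*np.array([-np.cos(t),np.sin(t)])),z), down(YB-t+np.pi)
E
python3 - <<'E'
from h import *
import pickle
bot.set_gripper(.55,30); P,r=hp(.15,.14); bot.goto(P,r); bot.line_to(hp(.15)[0],max_speed=.08)
print(bot.current_contact_force()); bot.set_gripper(0,30); print(bot.current_opening()*92,bot.current_grip_force(),bot.current_contact_force())
for t in np.arange(.25,1.5711,.1201):
    P,r=hp(t); bot.line_to(P,r,max_speed=.05)
    a=RB.T@(np.array(bot.current_ee_pos())-ED); d=a[:2]-PB
    print(round(t,3),"ach",np.round([np.arctan2(d[1],-d[0]),np.hypot(*d)],4),np.round(RB.T@np.array(bot.current_contact_force()),1))
bot.hold(.3); print(bot.current_clock(),bot.current_opening()*92)
c=bot.read_camera("wrist"); pickle.dump(c,open("w6.pkl","wb")); cv2.imwrite("pics/w6.png",c["pixels"])
c=bot.read_camera("top"); cv2.imwrite("pics/t6.png",cv2.resize(c["pixels"][180:310,240:400],None,fx=4.5,fy=4.5,interpolation=cv2.INTER_CUBIC))
E
```

```text
[-0.41687785  0.07883462 -0.14776089]
17.688918185075668 30.00024050474167 [-0.34820886  0.35108106  0.70015406]
0.25 ach [0.2512 0.0901] [-0.1  1.3  2.1]
0.37 ach [0.3703 0.0902] [-2.6  1.2  3.3]
0.49 ach [0.4895 0.0903] [-2.1  2.9  3.2]
0.61 ach [0.6098 0.0904] [-3.7  4.   5.7]
0.73 ach [0.7306 0.0905] [-3.2  4.8  5.7]
0.85 ach [0.851  0.0907] [-3.6  4.6  4.8]
0.971 ach [0.9717 0.0908] [-3.8  5.4  4.9]
1.091 ach [1.0925 0.091 ] [-3.6  6.6  4.7]
1.211 ach [1.213  0.0912] [-3.   7.4  4.2]
1.331 ach [1.3337 0.0914] [-1.8  7.8  2.4]
1.451 ach [1.4545 0.0915] [-1.7  8.1  3. ]
26.725 17.27394069304078
```

View pics/w6.png

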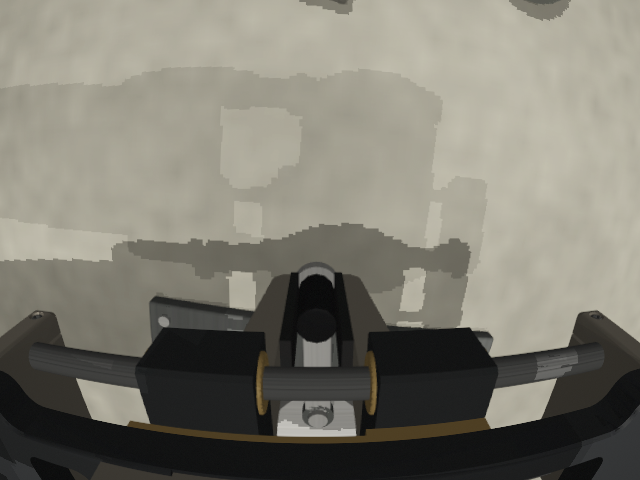

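The grip is held and its arm runs straight down the image to the pivot cap (318,412). The loop stopped at 1.45, and the outward force says the true radius centre is ~2 mm further out. Finishing the swing with that correction.

```bash
python3 - <<'E'
from h import *
import pickle
PB[1]+=.0025
for t in (1.51,1.571):
    P,r=hp(t); bot.line_to(P,r,max_speed=.04)
bot.hold(.3); a=RB.T@(np.array(bot.current_ee_pos())-ED); d=a[:2]-PB
print("ach",np.arctan2(d[1],-d[0]),np.hypot(*d),np.round(RB.T@np.array(bot.current_contact_force()),1),bot.current_opening()*92,bot.current_clock())
c=bot.read_camera("wrist"); pickle.dump(c,open("w7.pkl","wb"))
w=cv2.resize(c["pixels"][250:440,240:390],(360,456),interpolation=cv2.INTER_CUBIC)
c=bot.read_camera("scene"); s=c["pixels"]
u,v=map(int,proj(c,bed(0,.05,.03))); s=cv2.resize(s[v-70:v+70,u-70:u+60],(424,456),interpolation=cv2.INTER_CUBIC)
cv2.imwrite("pics/f.png",np.hstack([w,s]))
E
```

```text
ach 1.5719961935339868 0.08937860376426333 [-0.4 -5.7  3.4] 16.99833313871056 27.7083
```

View pics/f.png

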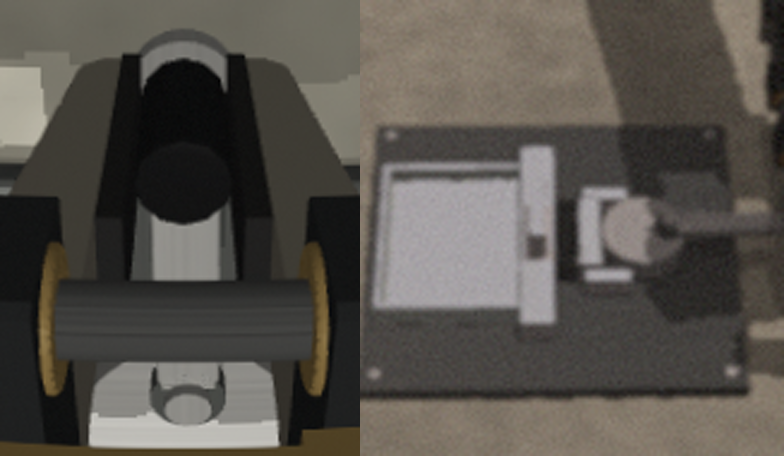

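Left: grip held, arm pointing straight to the pivot cap. Right: bar along the tray's whole edge with the pad against it. I relax the slight radial force, check the angle from the cap, and hand in.

```bash
python3 - <<'E'
from h import *
import pickle
c=pickle.load(open("w7.pkl","rb")); B=lambda X:np.round(RB.T@(X-ED),4)[:2]
cap=B(wz(c,240+187.5/2.4-.5,250+408.5/2.4-.5,.050)); print("cap",cap)
PB[1]+=.0015; P,r=hp(1.571); bot.line_to(P,r,max_speed=.02); bot.hold(.4)
a=B(np.array(bot.current_ee_pos())); d=a-cap; print(a,"angle via cap",np.arctan2(d[1],-d[0]),np.hypot(*d),np.round(RB.T@np.array(bot.current_contact_force()),1),bot.current_grip_force(),bot.current_clock())
if abs(np.arctan2(d[1],-d[0])-1.571)<.04: print(bot.job_done())
E
```

```text
cap [0.001  0.1087]
[0.0011 0.1963] angle via cap 1.5719378788104441 0.08760005707760697 [ 0.2 -1.5  2.8] 30.000538229942322 28.4583
the job is handed in; nothing more can be done
None
```

The job is handed in. The bar lies flush and centred along the tray's open edge, and the arm is still holding the lever at about 1.572 rad with the pad pressing the bar; the clock read 28.5 s.

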